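# Hold the splined oxygen test probe home in its outlet

## Task

Take the test probe out of its parking cup, turn it until the four splines on its stem mesh with the four slots of the oxygen outlet on the test console, and slide it fully home so that its flange sits down on the outlet's rim against the spring valve. Finish while still holding it pressed there: do not let go, or the spring will push it back out. Leave the bottle, can, jar and spanner where they are.

Things in the scene. Friction and masses are not known exactly. Their poses are not given: they have to be found in the camera images.
- probe_grip (a point): Test probe (loose, 0.11 to 0.22 kg), standing in the parking cup at any yaw. This point: centre of its grey grip block, 46 mm long along x, 22 mm thick along y (pinch across these flats), 40 mm tall along z (up). It stands on an aluminium flange 52 mm across, 6 mm thick: top 20 mm below this point, underside 26 mm below, resting on the cup's rim.
- probe_nose (a point): End of the probe's stem, 62 mm below probe_grip, same axes. Upward from here: tapered round nose, 10 mm long, 15 to 23 mm across; then for 26 mm, up to the flange, a 23 mm round hub with four splines 6.5 mm wide, out to 18.5 mm from the axis, along +x, -x, +y, -y (two in line with the grip block, two across it).
- holder: Parking cup, fixed: grey 90 x 90 x 6 mm base with a round upright tube of 60 mm outer and 43 mm inner diameter, its rim 48 mm above the origin. Origin at the centre of the underside; z up.
- outlet_mouth (a point): Centre of the flat top rim of the oxygen outlet, a fixed upright aluminium collar 64 mm across; the rim is 70 mm above the work surface. Axes as outlet, z up. With the probe fully home its flange lies on the rim, and probe_grip is 26 mm above this point.
- outlet: The same collar; origin on its axis 45 mm below the rim, where it stands on the console. Bore about 25 mm wide with four slots, 10 mm wide, out to 21 mm from the axis, along +x, -x, +y, -y: the probe meshes in any of four positions 90 degrees apart, with 1.7 mm play each side. Its yaw differs every time and is not the console's.
- valve (a joint): Spring valve, a steel plunger in the outlet's bore: 0 = shut, top 26 mm below the rim; grows (m) as it is pressed down, 0.010 with the probe fully home. It takes 4 N to start it and 9 N at 0.010 (500 N/m), more than the probe's weight: a probe that is let go rises about 10 mm.
- console: Test console, fixed: flat grey box 185 x 110 x 25 mm, origin on the work surface below the outlet's axis; the box runs from -55 to +130 mm along its x. A round gauge (60 mm diameter, top 38 mm above the work surface) lies at x = 86 mm; its black needle swings round as the valve opens.
- saline: Bystander: clear bottle, 70 mm diameter, 150 mm tall; origin at the centre of its underside.
- can: Bystander: plain can, 66 mm diameter, 120 mm tall; origin at the centre of its underside.
- jar: Bystander: small amber jar, 48 mm diameter, 55 mm tall; origin at the centre of its underside.
- spanner: Bystander: steel spanner lying flat along its x; origin on the work surface under it.
Things that resemble listed ones, but are neither listed nor needed, are in the scene too. Leave any red look-alike of the part that bears probe_grip alone. What is shaped like the holder but green is not meant.

How it is judged:
By the outcome, as a careful person would: the job done as asked, in the order asked, and still so for the second after the job is handed in, while the arm keeps its last pose, push and grip.
It also fails if it takes over 48 s, if anything falls off the work surface, if the arm or the gripper's body presses on something with over 40 N, if the wrist force passes 120 N, or if a joint passes its speed limit or range.

## Robot

A 6-joint arm with a two-finger parallel gripper is mounted at the origin on the work surface. World frame = base frame: x ahead of the robot, y to its left, z up, the work surface at z = 0. Lengths are in m, angles in degrees, forces in N, time in s.
With the tool pointing down it reaches from about 0.375 to 0.9 m from the base axis. Payload 3.1 kg.
Tool frame: the origin (TCP) lies midway between the tips of the shut fingers; the grasp point (between the pads) lies bot.hold_point_z behind it (bot.hold_point_z is the distance from the TCP to the grasp point, in m); z points along the fingers, y is the direction in which the jaws open and shut (so a half turn about z gives the same grasp; the last joint's range is limited). The gripper opens to 87 mm and grips with 3 to 60 N. Pads are 19 mm wide; open, the fingers measure 117 mm over their backs; the gripper's body (75 mm by 190 mm) begins 51 mm behind the grasp point.
Start: joints at [58.069, 30.224, 82.088, -0, 67.689, -10.227], TCP at [0.231, 0.581, 0.223] pointing down, gripper open.
Joint ranges: [-176.69, 176.69], [-43.24, 126.21], [12.49, 139.97], [-82, 262], [0, 151.66], [-163.58, 163.58]. Speed limits (degrees/s): [159.86, 159.86, 180, 180, 180, 180].

## Interface

Orientations are given as a 3x3 rotation matrix whose columns are the frame's x, y, z axes.
In Python, from rig import bot, vision, hand_in gives the robot as it stands. The module is installed in compiled form; this text tells all that it offers.
- The arm moves only by the shell command python3 -m handwheel 'ROWS'. ROWS is JSON, a list of rows, each an object of numbers: "hand": the gripper's target within -1 to 1 (fully open at 1, half-way at 0, shut at -1); "dx", "dy", "dz": the shift along the world's x, y, z in cm; "wx", "wy", "wz": the turn, a rotation vector about the world's x, y, z in rad. In form: [{"hand": .., "dx": .., "dy": .., "dz": .., "wx": .., "wy": .., "wz": ..}, ...]. A call has 1 to 10 rows; each row shifts and turns the commanded pose from where the row before left it; what a row does not reach is not made up. A row lasts 1/10 s, in which the tool goes at most 50 mm and 8.59 degrees, less where a joint would pass 70% of its speed; a pose out of reach is approached as far as the arm can. A call with a gripper value outside its range is refused whole. The fingers move at their own pace and stop on an object; the grip force is fixed at half the most. Time passes only in rows, so rows that do not move let the fingers close. It gives the time, the measured TCP pose, the force and the opening at its end, in the units of the state.
- bot.read_state(): the state, without advancing time (a new reading comes with each control period).
- vision.capture(name): name is "side" or "top"; returns (picture, depth): 480x640x3 uint8, red, green, blue; 480x640 float32, m along the optical axis (not along the pixel's ray), 0 where there is no reading.
- vision.get_calibration(name): a dict with "fx", "fy", "cx", "cy" (pixels), "rvec" (rotation vector, rad) and "tvec" (3), from world to camera coordinates, as OpenCV has them. Camera axes: x right, y down, z forward; pixel columns grow to the right and rows downward; lengths in m; the calibration is good to about 2 mm. A picture is of the moment at which its call begins. get_calibration takes no time and is no camera call.
- hand_in(): hands the job in, once; it reports no verdict.
The state is a dict: "time_s": time; "joint_positions": joint angles; "qvel": joint speeds; "tau": joint torques, N m; "position": TCP position; "tcp_rot": TCP orientation; "force": force on the tool from outside, world axes, zero at the start; "moment": the same for the moment, N m; "opening": opening from 0.0 (shut) to 1.0 (fully open).
Only numpy, scipy, OpenCV 4.12 (cv2) and the standard library are available. Lean on these libraries where they do the work, as an engineer would, in place of code of your own. Each camera call takes 0.05 s, during which the arm holds its last target.

## Working session

There is one attempt and no reset: what is moved stays moved. The work goes in short steps, Python scripts to look and compute and a shell command to move; the robot and the scene stay as the last step left them, time stands still between calls to the robot, and variables do not carry over. Pictures are saved under pics/ and viewed, and the job is handed in when it is done.

```bash
mkdir -p pics; cat > h.py <<'E'
import numpy as np, cv2
from rig import bot, vision
def cal(n):
    c=vision.get_calibration(n); R,_=cv2.Rodrigues(np.array(c["rvec"],float)); return c,R,np.array(c["tvec"],float).ravel()
def world(n,u,v,d):
    c,R,t=cal(n); u=np.asarray(u,float);v=np.asarray(v,float);d=np.asarray(d,float)
    p=np.stack([(u-c["cx"])/c["fx"]*d,(v-c["cy"])/c["fy"]*d,d],-1); return (p-t)@R
def plane(n,u,v,z):
    c,R,t=cal(n); o=-R.T@t; r=R.T@np.array([(u-c["cx"])/c["fx"],(v-c["cy"])/c["fy"],1]); return o+r*(z-o[2])/r[2]
def proj(n,p):
    c,R,t=cal(n); q=R@np.array(p,float)+t; return q[0]/q[2]*c["fx"]+c["cx"],q[1]/q[2]*c["fy"]+c["cy"]
def crop(n,img,u,v,w,h,s,name):
    c=cv2.resize(img[v:v+h,u:u+w],None,fx=s,fy=s,interpolation=cv2.INTER_CUBIC); cv2.imwrite(name,c[:,:,::-1])
E
python3 - <<'E'
from h import *
for n in("top","side"):
    p,d=vision.capture(n); cv2.imwrite(f"pics/{n}0.png",p[:,:,::-1]); np.savez(f"{n}0.npz",p=p,d=d)
    c,R,t=cal(n); print(n,c["fx"],-R.T@t,R[2])
s=bot.read_state(); print(s["time_s"],s["position"],s["tcp_rot"],s["force"],s["opening"],bot.hold_point_z)
E
```

```text
top 522.2252646745347 [ 0.3615313  -0.01239016  1.21717643] [ 0.1831591  -0.00370643 -0.9830763 ]
side 555.4639130218591 [-0.14368905 -0.69592477  0.85848509] [ 0.56657612  0.54578738 -0.61733916]
0.1 [0.23073212 0.58013173 0.22167931] [[-9.29124930e-01  3.69764574e-01 -1.01244450e-03]
 [ 3.69765818e-01  9.29123490e-01 -1.66761955e-03]
 [ 3.24059333e-04 -1.92379427e-03 -9.99998097e-01]] [0.53064081 0.10499332 0.17179345] 0.9998969044971008 0.0187
```

View pics/top0.png

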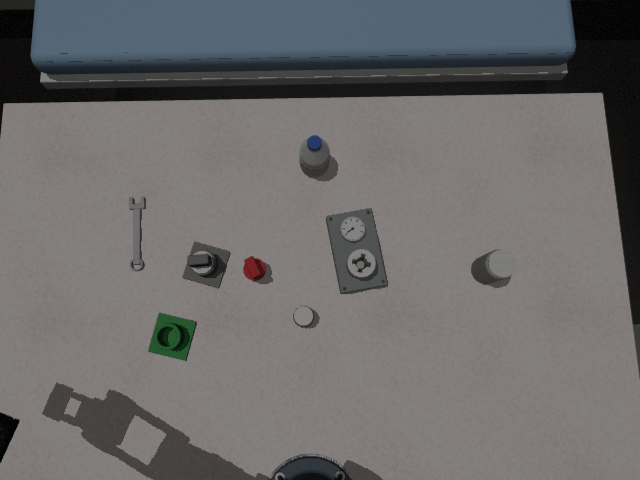

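View pics/side0.png

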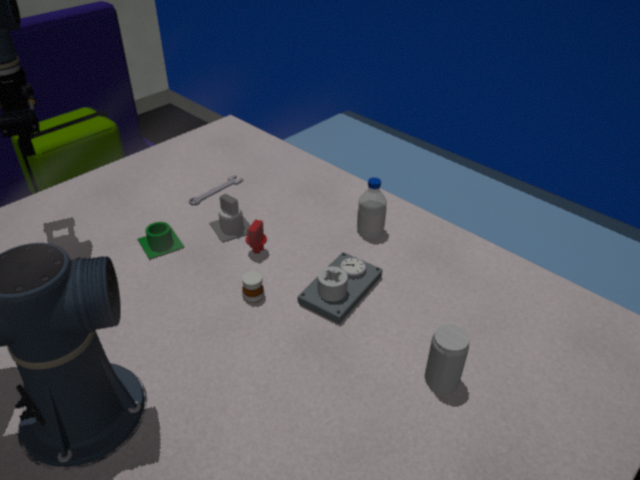

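Candidates for the probe in the top view are the grey grip block in the grey cup at (202,263) and the red look-alike at (254,268). The green cup at (172,337) is the false holder. The grey one in the grey cup fits the description. The outlet is at (361,264) on the console. I'll confirm these in enlarged crops.

```bash
python3 - <<'E'
from h import *
f=np.load("top0.npz");p,d=f["p"],f["d"]
crop("top",p,175,235,100,60,8,"pics/c_probe.png")
crop("top",p,320,200,75,100,6,"pics/c_out.png")
g=np.load("side0.npz");q=g["p"]
a=cv2.resize(q[185:265,200:280],None,fx=5,fy=5,interpolation=cv2.INTER_CUBIC);b=cv2.resize(q[245:325,295:375],None,fx=5,fy=5,interpolation=cv2.INTER_CUBIC)
cv2.imwrite("pics/c_side.png",np.hstack([a,b])[:,:,::-1])
for (u,v) in [(361,264),(352,264),(202,263),(198,261),(208,263)]:
    print(u,v,world("top",u,v,d[v,u]))
E
```

```text
361 264 [ 0.51977753 -0.12540634  0.04317639]
352 264 [ 0.51588349 -0.10251188  0.07487525]
202 263 [0.52237136 0.22520009 0.08924184]
198 261 [0.52599171 0.23259596 0.09568247]
208 263 [0.52316205 0.21358893 0.08193692]
```

View pics/c_probe.png

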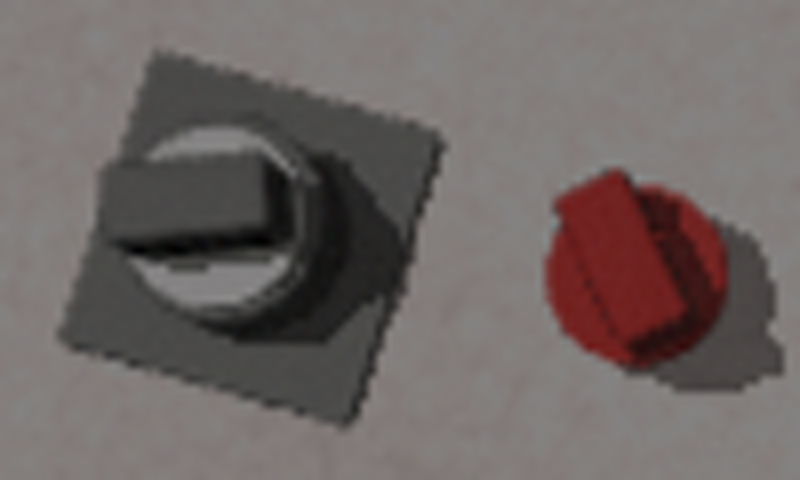

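View pics/c_out.png

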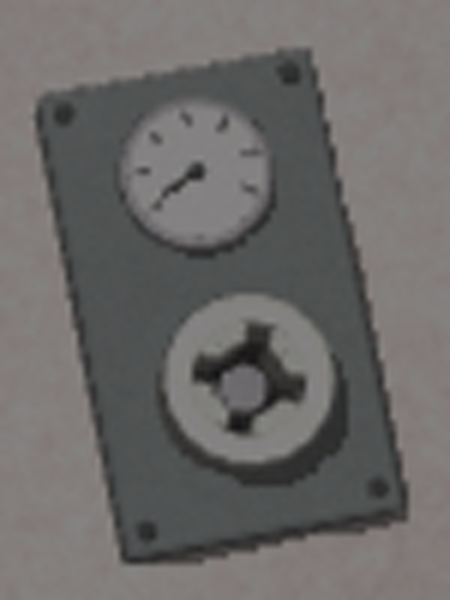

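View pics/c_side.png

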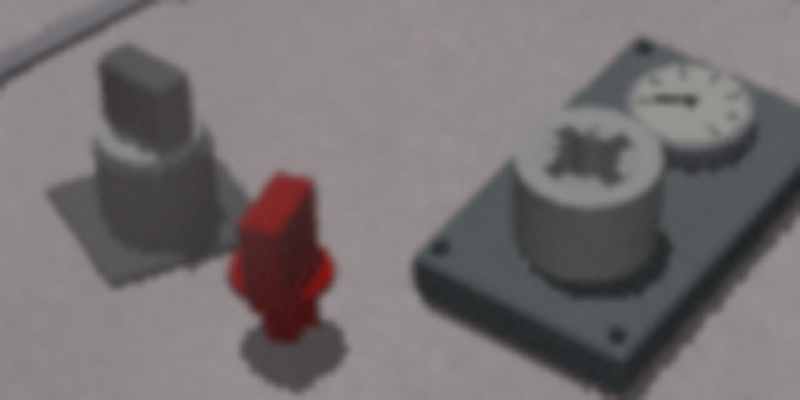

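The crops confirm it: the grey probe stands in the grey cup at top (202,263), the red one is free-standing and to be left alone, and the outlet at (361,264) shows its four slots. Next I'll rectify the outlet at z=0.070 and the block top at z=0.094 from both cameras.

```bash
cat > rect.py <<'E'
from h import *
def rect(n,img,cx,cy,z,half,ppm):
    # out pixel (i,j): world x up, y left (like top view)
    N=int(2*half*ppm); c,R,t=cal(n)
    jj,ii=np.meshgrid(np.arange(N),np.arange(N))
    X=cx+half-(ii+.5)/ppm; Y=cy+half-(jj+.5)/ppm
    P=np.stack([X,Y,np.full_like(X,z)],-1)@R.T+t
    mu=(P[...,0]/P[...,2]*c["fx"]+c["cx"]).astype(np.float32);mv=(P[...,1]/P[...,2]*c["fy"]+c["cy"]).astype(np.float32)
    return cv2.remap(img,mu,mv,cv2.INTER_CUBIC)
E
python3 - <<'E'
from rect import *
T=np.load("top0.npz")["p"];S=np.load("side0.npz")["p"]
def show(cx,cy,z,name):
    o=[]
    for n,i in(("top",T),("side",S)):
        r=rect(n,i,cx,cy,z,.04,5000)
        for k in range(0,400,50): cv2.line(r,(k,0),(k,399),(90,90,160),1);cv2.line(r,(0,k),(399,k),(90,90,160),1)
        cv2.line(r,(200,0),(200,399),(255,0,0),1);cv2.line(r,(0,200),(399,200),(255,0,0),1)
        o.append(r)
    cv2.imwrite(name,np.clip(np.hstack(o).astype(float)*1.5,0,255).astype(np.uint8)[:,:,::-1])
print(plane("top",361.7,262.6,.07),plane("top",198.1,259.2,.094))
show(*plane("top",361.7,262.6,.07)[:2],.07,"pics/r_out.png")
show(*plane("top",198.1,259.2,.094)[:2],.094,"pics/r_probe.png")
E
```

```text
[ 0.51925777 -0.1244877   0.07      ] [0.53018162 0.23282951 0.094     ]
```

View pics/r_out.png

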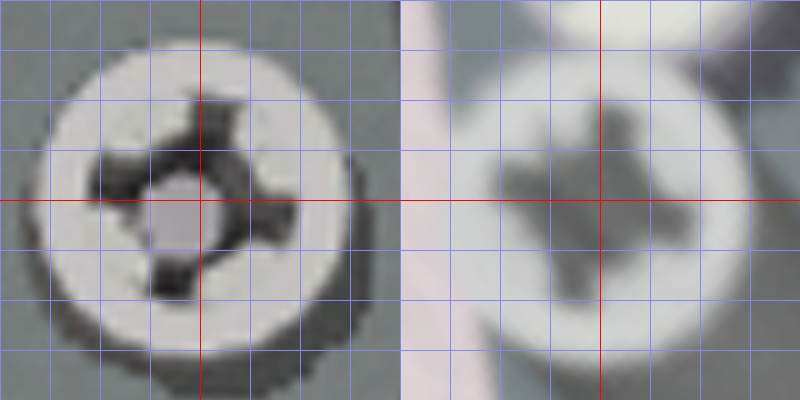

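View pics/r_probe.png

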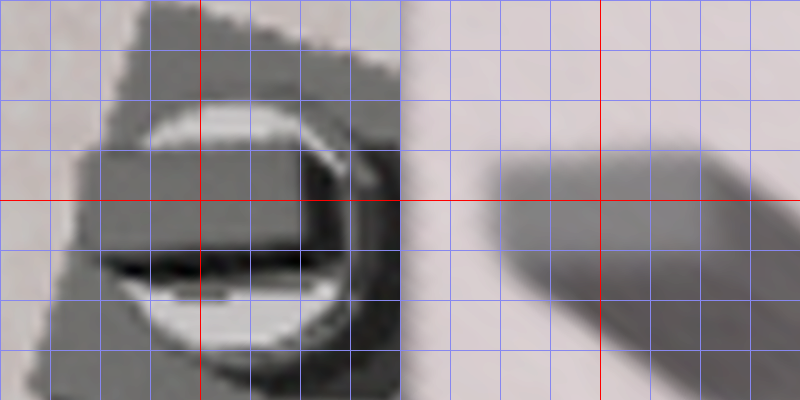

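Top and side views agree to about 2 mm. The outlet mouth is at about (0.519, -0.124) with yaw about -12° (mod 90). The probe grip is at about (0.530, 0.2336), with its long axis roughly along world y, so tool y should point along about +2°. I'll start by moving above the probe.

```bash
python3 -m handwheel '[{"hand":1,"dx":1.5,"dy":-1.75,"wz":-0.058},{"hand":1,"dx":1.5,"dy":-1.75,"wz":-0.058},{"hand":1,"dx":1.5,"dy":-1.75,"wz":-0.058},{"hand":1,"dx":1.5,"dy":-1.75,"wz":-0.058},{"hand":1,"dx":1.5,"dy":-1.75,"wz":-0.058},{"hand":1,"dx":1.5,"dy":-1.75,"wz":-0.058},{"hand":1,"dx":1.5,"dy":-1.75,"wz":-0.058},{"hand":1,"dx":1.5,"dy":-1.75,"wz":-0.058},{"hand":1,"dx":1.5,"dy":-1.75,"wz":-0.058},{"hand":1,"dx":1.5,"dy":-1.75,"wz":-0.058}]'
python3 -m handwheel '[{"hand":1,"dx":1.5,"dy":-1.75,"wz":-0.058},{"hand":1,"dx":1.5,"dy":-1.75,"wz":-0.058},{"hand":1,"dx":1.5,"dy":-1.75,"wz":-0.058},{"hand":1,"dx":1.5,"dy":-1.75,"wz":-0.058},{"hand":1,"dx":1.5,"dy":-1.75,"wz":-0.058},{"hand":1,"dx":1.5,"dy":-1.75,"wz":-0.058},{"hand":1,"dx":1.5,"dy":-1.75,"wz":-0.058},{"hand":1,"dx":1.5,"dy":-1.75,"wz":-0.058},{"hand":1,"dx":1.5,"dy":-1.75,"wz":-0.058},{"hand":1,"dx":1.5,"dy":-1.75,"wz":-0.058}]'
python3 - <<'E'
from h import *
# outlet fit by template on both views
from rect import rect
from scipy.optimize import minimize
for n in("top","side"):
    img=np.load(n+"0.npz")["p"]
    g=rect(n,img,.519,-.124,.07,.04,5000).astype(float).mean(2)
    jj,ii=np.meshgrid(np.arange(400),np.arange(400))
    X=.519+.04-(ii+.5)/5000;Y=-.124+.04-(jj+.5)/5000
    best=None
    for cx in np.arange(.516,.5225,.0005):
        for cy in np.arange(-.127,-.120,.0005):
            for a in range(-18,-5,1):
                c,s=np.cos(np.radians(a)),np.sin(np.radians(a))
                x=c*(X-cx)+s*(Y-cy);y=-s*(X-cx)+c*(Y-cy);r=np.hypot(x,y)
                ann=(r<.030)
                hole=(r<.0125)|((r<.021)&((abs(x)<.005)|(abs(y)<.005)))
                ring=ann&~hole
                ring2=(r>.033)&(r<.035)
                sc=g[ring].mean()-g[hole&(r>.0125)].mean()-0.3*g[ring].std()
                if best is None or sc>best[0]: best=(sc,cx,cy,a)
    print(n,best)
s=bot.read_state();print(s["time_s"],s["position"],np.degrees(np.arctan2(s["tcp_rot"][1][1],s["tcp_rot"][0][1])))
E
```

```text
top (np.float64(67.72488073802704), np.float64(0.5189999999999997), np.float64(-0.123), -13)
side (np.float64(40.322104107360275), np.float64(0.5184999999999997), np.float64(-0.123), -13)
0.1 [0.23073212 0.58013173 0.22167931] 68.29885912228369invalid input
invalid input
```

The outlet fit gives (0.5188, -0.123) and yaw -13° in both views. The move was refused, so I'll give all the fields this time.

```bash
python3 -m handwheel '[{"hand":1,"dx":1.5,"dy":-1.75,"dz":0,"wx":0,"wy":0,"wz":-0.058},{"hand":1,"dx":1.5,"dy":-1.75,"dz":0,"wx":0,"wy":0,"wz":-0.058},{"hand":1,"dx":1.5,"dy":-1.75,"dz":0,"wx":0,"wy":0,"wz":-0.058},{"hand":1,"dx":1.5,"dy":-1.75,"dz":0,"wx":0,"wy":0,"wz":-0.058},{"hand":1,"dx":1.5,"dy":-1.75,"dz":0,"wx":0,"wy":0,"wz":-0.058},{"hand":1,"dx":1.5,"dy":-1.75,"dz":0,"wx":0,"wy":0,"wz":-0.058},{"hand":1,"dx":1.5,"dy":-1.75,"dz":0,"wx":0,"wy":0,"wz":-0.058},{"hand":1,"dx":1.5,"dy":-1.75,"dz":0,"wx":0,"wy":0,"wz":-0.058},{"hand":1,"dx":1.5,"dy":-1.75,"dz":0,"wx":0,"wy":0,"wz":-0.058},{"hand":1,"dx":1.5,"dy":-1.75,"dz":0,"wx":0,"wy":0,"wz":-0.058}]'
```

```text
time_s: 1.1
position: [0.3813, 0.4047, 0.2222]
tcp_rot: [[-0.573, 0.82, -0.001], [0.82, 0.573, -0.001], [-0.0, -0.001, -1.0]]
force: [0.5, -0.2, 0.2]
opening: 1.002
```

```bash
python3 -m handwheel '[{"hand":1,"dx":1.5,"dy":-1.7,"dz":0,"wx":0,"wy":0,"wz":-0.058},{"hand":1,"dx":1.5,"dy":-1.7,"dz":0,"wx":0,"wy":0,"wz":-0.058},{"hand":1,"dx":1.5,"dy":-1.7,"dz":0,"wx":0,"wy":0,"wz":-0.058},{"hand":1,"dx":1.5,"dy":-1.7,"dz":0,"wx":0,"wy":0,"wz":-0.058},{"hand":1,"dx":1.5,"dy":-1.7,"dz":0,"wx":0,"wy":0,"wz":-0.058},{"hand":1,"dx":1.5,"dy":-1.7,"dz":0,"wx":0,"wy":0,"wz":-0.058},{"hand":1,"dx":1.5,"dy":-1.7,"dz":0,"wx":0,"wy":0,"wz":-0.058},{"hand":1,"dx":1.5,"dy":-1.7,"dz":0,"wx":0,"wy":0,"wz":-0.058},{"hand":1,"dx":1.4,"dy":-1.7,"dz":0,"wx":0,"wy":0,"wz":-0.058},{"hand":1,"dx":1.4,"dy":-1.7,"dz":0,"wx":0,"wy":0,"wz":-0.058}]'
python3 -m handwheel '[{"hand":1,"dx":0,"dy":0,"dz":-2,"wx":0,"wy":0,"wz":0},{"hand":1,"dx":0,"dy":0,"dz":-2,"wx":0,"wy":0,"wz":0},{"hand":1,"dx":0,"dy":0,"dz":-2,"wx":0,"wy":0,"wz":0},{"hand":1,"dx":0,"dy":0,"dz":-2,"wx":0,"wy":0,"wz":0},{"hand":1,"dx":0,"dy":0,"dz":-2,"wx":0,"wy":0,"wz":0},{"hand":1,"dx":0,"dy":0,"dz":0,"wx":0,"wy":0,"wz":0}]'
python3 - <<'E'
from h import *
for n in("top","side"):
    p,d=vision.capture(n); np.savez(n+"1.npz",p=p,d=d)
p=np.load("top1.npz")["p"];q=np.load("side1.npz")["p"]
a=cv2.resize(p[215:315,150:250],None,fx=4,fy=4);b=cv2.resize(q[150:250,180:280],None,fx=4,fy=4)
cv2.imwrite("pics/app.png",np.hstack([a,b])[:,:,::-1])
s=bot.read_state();print(s["time_s"],s["position"],np.degrees(np.arctan2(s["tcp_rot"][1][1],s["tcp_rot"][0][1])))
E
```

```text
time_s: 2.1
position: [0.5293, 0.2348, 0.2221]
tcp_rot: [[-0.03, 1.0, -0.001], [1.0, 0.03, -0.0], [-0.0, -0.001, -1.0]]
force: [-0.3, 0.7, 0.0]
opening: 0.999
time_s: 2.7
position: [0.5266, 0.235, 0.1196]
tcp_rot: [[-0.032, 0.999, -0.007], [0.999, 0.032, -0.002], [-0.001, -0.007, -1.0]]
force: [0.1, -0.3, 0.6]
opening: 0.998
2.8 [0.52886017 0.23563009 0.12228149] 1.8303515629539355
```

View pics/app.png

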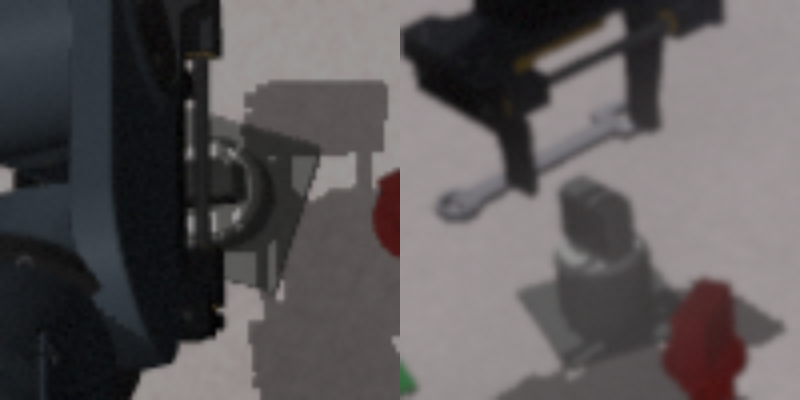

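The fingers straddle the grey block, one on each side along x, and are well centred. I'll descend to TCP z ≈ 0.058 and close.

```bash
python3 -m handwheel '[{"hand":1,"dx":0.1,"dy":-0.2,"dz":-1.4,"wx":0,"wy":0,"wz":0},{"hand":1,"dx":0,"dy":0,"dz":-1.4,"wx":0,"wy":0,"wz":0},{"hand":1,"dx":0,"dy":0,"dz":-1.4,"wx":0,"wy":0,"wz":0},{"hand":1,"dx":0,"dy":0,"dz":-1.2,"wx":0,"wy":0,"wz":0},{"hand":1,"dx":0,"dy":0,"dz":-0.9,"wx":0,"wy":0,"wz":0},{"hand":1,"dx":0,"dy":0,"dz":0,"wx":0,"wy":0,"wz":0},{"hand":1,"dx":0,"dy":0,"dz":0,"wx":0,"wy":0,"wz":0},{"hand":1,"dx":0,"dy":0,"dz":0,"wx":0,"wy":0,"wz":0}]'
```

```text
time_s: 3.6
position: [0.5305, 0.2338, 0.0599]
tcp_rot: [[-0.032, 0.999, 0.001], [0.999, 0.032, 0.0], [0.0, 0.001, -1.0]]
force: [0.5, 0.4, 0.3]
opening: 0.999
```

```bash
python3 -m handwheel '[{"hand":-1,"dx":0,"dy":0,"dz":-0.2,"wx":0,"wy":0,"wz":0},{"hand":-1,"dx":0,"dy":0,"dz":0,"wx":0,"wy":0,"wz":0},{"hand":-1,"dx":0,"dy":0,"dz":0,"wx":0,"wy":0,"wz":0},{"hand":-1,"dx":0,"dy":0,"dz":0,"wx":0,"wy":0,"wz":0},{"hand":-1,"dx":0,"dy":0,"dz":0,"wx":0,"wy":0,"wz":0},{"hand":-1,"dx":0,"dy":0,"dz":0,"wx":0,"wy":0,"wz":0},{"hand":-1,"dx":0,"dy":0,"dz":0,"wx":0,"wy":0,"wz":0},{"hand":-1,"dx":0,"dy":0,"dz":0,"wx":0,"wy":0,"wz":0},{"hand":-1,"dx":0,"dy":0,"dz":0,"wx":0,"wy":0,"wz":0},{"hand":-1,"dx":0,"dy":0,"dz":0,"wx":0,"wy":0,"wz":0}]'
```

```text
time_s: 4.6
position: [0.5303, 0.2337, 0.0576]
tcp_rot: [[-0.032, 0.999, 0.0], [0.999, 0.032, 0.0], [0.0, 0.0, -1.0]]
force: [0.6, -0.2, -0.8]
opening: 0.252
```

The opening of 0.252 × 87 mm ≈ 22 mm matches the block, so it is gripped. Lifting now.

```bash
python3 -m handwheel '[{"hand":-1,"dx":0,"dy":0,"dz":0.7,"wx":0,"wy":0,"wz":0},{"hand":-1,"dx":0,"dy":0,"dz":1.2,"wx":0,"wy":0,"wz":0},{"hand":-1,"dx":0,"dy":0,"dz":1.4,"wx":0,"wy":0,"wz":0},{"hand":-1,"dx":0,"dy":0,"dz":1.4,"wx":0,"wy":0,"wz":0},{"hand":-1,"dx":0,"dy":0,"dz":1.4,"wx":0,"wy":0,"wz":0},{"hand":-1,"dx":0,"dy":0,"dz":1.4,"wx":0,"wy":0,"wz":0},{"hand":-1,"dx":0,"dy":0,"dz":1.4,"wx":0,"wy":0,"wz":0},{"hand":-1,"dx":0,"dy":0,"dz":1.4,"wx":0,"wy":0,"wz":0},{"hand":-1,"dx":0,"dy":0,"dz":1.4,"wx":0,"wy":0,"wz":0},{"hand":-1,"dx":0,"dy":0,"dz":0.7,"wx":0,"wy":0,"wz":0}]'
python3 -m handwheel '[{"hand":-1,"dx":0,"dy":0,"dz":0,"wx":0,"wy":0,"wz":0},{"hand":-1,"dx":0,"dy":0,"dz":0,"wx":0,"wy":0,"wz":0},{"hand":-1,"dx":0,"dy":0,"dz":0,"wx":0,"wy":0,"wz":0}]'
python3 - <<'E'
from h import *
for n in("top","side"):
    p,d=vision.capture(n); np.savez(n+"2.npz",p=p,d=d)
p=np.load("top2.npz")["p"];q=np.load("side2.npz")["p"]
a=cv2.resize(p[215:315,150:250],None,fx=4,fy=4);b=cv2.resize(q[130:230,180:280],None,fx=4,fy=4)
cv2.imwrite("pics/lift.png",np.hstack([a,b])[:,:,::-1])
E
```

```text
time_s: 5.6
position: [0.5307, 0.2339, 0.1839]
tcp_rot: [[-0.032, 0.999, 0.003], [0.999, 0.032, 0.001], [0.001, 0.003, -1.0]]
force: [0.0, -0.3, -1.6]
opening: 0.252
time_s: 5.9
position: [0.5294, 0.2335, 0.1809]
tcp_rot: [[-0.032, 0.999, -0.002], [0.999, 0.032, -0.0], [-0.0, -0.002, -1.0]]
force: [-0.1, -0.1, -2.3]
opening: 0.254
```

View pics/lift.png

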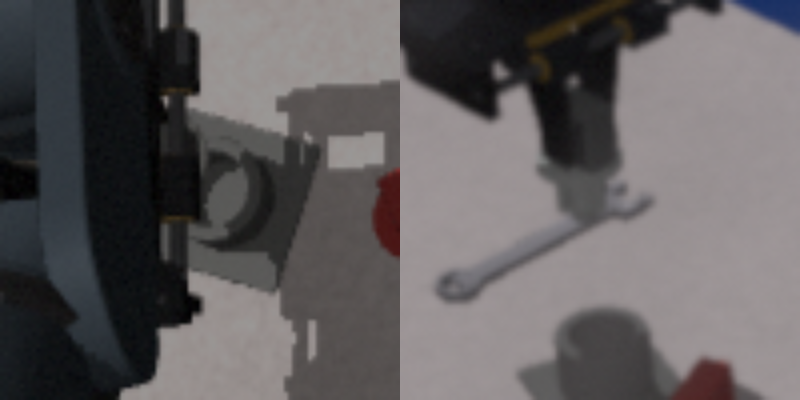

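The probe is out of the cup and upright, with its flange and splined stem visible under the fingers; the force change of about 2 N fits its mass. Now I'll carry it over the outlet and turn it by -0.254 rad.

```bash
python3 -m handwheel '[{"hand":-1,"dx":-0.06,"dy":-1,"dz":0,"wx":0,"wy":0,"wz":-0.013},{"hand":-1,"dx":-0.06,"dy":-1.9,"dz":0,"wx":0,"wy":0,"wz":-0.013},{"hand":-1,"dx":-0.06,"dy":-1.9,"dz":0,"wx":0,"wy":0,"wz":-0.013},{"hand":-1,"dx":-0.06,"dy":-1.9,"dz":0,"wx":0,"wy":0,"wz":-0.013},{"hand":-1,"dx":-0.06,"dy":-1.9,"dz":0,"wx":0,"wy":0,"wz":-0.013},{"hand":-1,"dx":-0.06,"dy":-1.9,"dz":0,"wx":0,"wy":0,"wz":-0.013},{"hand":-1,"dx":-0.06,"dy":-1.9,"dz":0,"wx":0,"wy":0,"wz":-0.013},{"hand":-1,"dx":-0.06,"dy":-1.9,"dz":0,"wx":0,"wy":0,"wz":-0.013},{"hand":-1,"dx":-0.06,"dy":-1.9,"dz":0,"wx":0,"wy":0,"wz":-0.013},{"hand":-1,"dx":-0.06,"dy":-1.9,"dz":0,"wx":0,"wy":0,"wz":-0.013}]'
python3 -m handwheel '[{"hand":-1,"dx":-0.06,"dy":-1.9,"dz":0,"wx":0,"wy":0,"wz":-0.013},{"hand":-1,"dx":-0.06,"dy":-1.9,"dz":0,"wx":0,"wy":0,"wz":-0.013},{"hand":-1,"dx":-0.06,"dy":-1.9,"dz":0,"wx":0,"wy":0,"wz":-0.013},{"hand":-1,"dx":-0.06,"dy":-1.9,"dz":0,"wx":0,"wy":0,"wz":-0.013},{"hand":-1,"dx":-0.06,"dy":-1.9,"dz":0,"wx":0,"wy":0,"wz":-0.013},{"hand":-1,"dx":-0.06,"dy":-1.9,"dz":0,"wx":0,"wy":0,"wz":-0.013},{"hand":-1,"dx":-0.06,"dy":-1.9,"dz":0,"wx":0,"wy":0,"wz":-0.013},{"hand":-1,"dx":-0.06,"dy":-1.9,"dz":0,"wx":0,"wy":0,"wz":-0.013},{"hand":-1,"dx":0,"dy":-1.5,"dz":0,"wx":0,"wy":0,"wz":-0.013},{"hand":-1,"dx":0,"dy":-0.8,"dz":0,"wx":0,"wy":0,"wz":-0.013}]'
python3 -m handwheel '[{"hand":-1,"dx":0,"dy":0,"dz":0,"wx":0,"wy":0,"wz":0},{"hand":-1,"dx":0,"dy":0,"dz":0,"wx":0,"wy":0,"wz":0},{"hand":-1,"dx":0,"dy":0,"dz":0,"wx":0,"wy":0,"wz":0}]'
```

```text
time_s: 7.0
position: [0.5236, 0.0513, 0.1813]
tcp_rot: [[0.099, 0.995, -0.001], [0.995, -0.099, -0.0], [-0.0, -0.001, -1.0]]
force: [-0.2, 1.0, -2.2]
opening: 0.25
time_s: 8.0
position: [0.5192, -0.1239, 0.1814]
tcp_rot: [[0.228, 0.974, 0.0], [0.974, -0.228, -0.0], [-0.0, 0.0, -1.0]]
force: [-0.1, 0.1, -2.0]
opening: 0.251
time_s: 8.3
position: [0.519, -0.1215, 0.1814]
tcp_rot: [[0.225, 0.974, -0.001], [0.974, -0.225, 0.001], [0.0, -0.001, -1.0]]
force: [-1.2, 0.1, -2.6]
opening: 0.251
```

```bash
python3 -m handwheel '[{"hand":-1,"dx":0,"dy":0,"dz":-1,"wx":0,"wy":0,"wz":0},{"hand":-1,"dx":0,"dy":0,"dz":-1.2,"wx":0,"wy":0,"wz":0},{"hand":-1,"dx":0,"dy":0,"dz":-1.2,"wx":0,"wy":0,"wz":0},{"hand":-1,"dx":0,"dy":0,"dz":-1.2,"wx":0,"wy":0,"wz":0},{"hand":-1,"dx":0,"dy":0,"dz":-0.7,"wx":0,"wy":0,"wz":0},{"hand":-1,"dx":0,"dy":0,"dz":0,"wx":0,"wy":0,"wz":0},{"hand":-1,"dx":0,"dy":0,"dz":0,"wx":0,"wy":0,"wz":0},{"hand":-1,"dx":0,"dy":0,"dz":0,"wx":0,"wy":0,"wz":0}]'
python3 - <<'E'
from h import *
P=[]
for n in("top","side"):
    P.append(bot.read_state()["position"])
    p,d=vision.capture(n); np.savez(n+"3.npz",p=p,d=d)
P.append(bot.read_state()["position"]);print(np.round(P,4))
p=np.load("top3.npz")["p"];q=np.load("side3.npz")["p"]
a=cv2.resize(p[210:310,310:410],None,fx=4,fy=4);b=cv2.resize(q[225:325,280:380],None,fx=4,fy=4,interpolation=cv2.INTER_CUBIC)
cv2.imwrite("pics/pre.png",np.hstack([a,b])[:,:,::-1])
E
```

```text
time_s: 9.1
position: [0.5197, -0.1225, 0.1289]
tcp_rot: [[0.226, 0.974, 0.001], [0.974, -0.226, -0.0], [-0.0, 0.001, -1.0]]
force: [0.6, -0.2, -1.0]
opening: 0.254
[[ 0.5197 -0.1225  0.1289]
 [ 0.5197 -0.1226  0.1291]
 [ 0.5197 -0.1225  0.1291]]
```

View pics/pre.png

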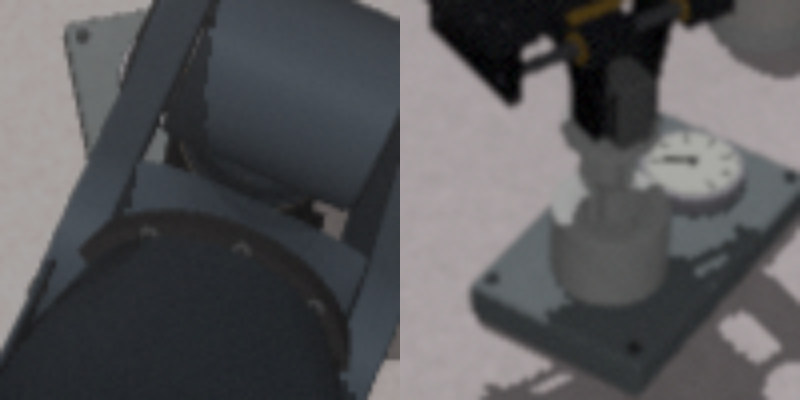

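```bash
python3 - <<'E'
from h import *
q=np.load("side3.npz")["p"]
crop("side",np.clip(q.astype(float)*1.8,0,255).astype(np.uint8),310,245,50,60,10,"pics/pre2.png")
# predicted projections if grip axis at TCP xy, and of outlet
x,y=.5197,-.1225
for z in (.129+.0164+.02,.129+.0164-.02,.129+.0164-.026,.129+.0164-.052,.129+.0164-.062): print("probe axis z",round(z,3),[(a-b+.5)*10-.5 for a,b in zip(proj("side",(x,y,z)),(310,245))])
print("outlet",[(a-b+.5)*10-.5 for a,b in zip(proj("side",(.5188,-.123,.07)),(310,245))])
E
```

```text
probe axis z 0.165 [np.float64(243.5452546592553), np.float64(-46.91822259532347)]
probe axis z 0.125 [np.float64(237.44935037401217), np.float64(105.67823208644893)]
probe axis z 0.119 [np.float64(236.55764090104708), np.float64(128.00005634966408)]
probe axis z 0.093 [np.float64(232.7593069694252), np.float64(223.08230576523454)]
probe axis z 0.083 [np.float64(231.32622286786795), np.float64(258.95615530841565)]
outlet [np.float64(228.30780721732663), np.float64(309.5846186294973)]
```

View pics/pre2.png

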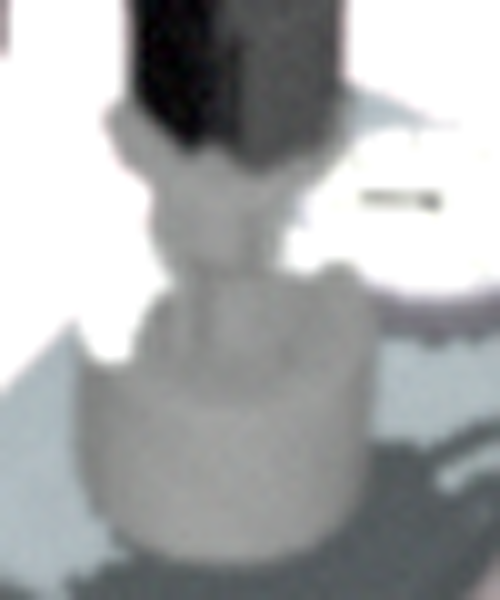

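```bash
python3 - <<'E'
from h import *
q=np.load("side3.npz")["p"];d=np.load("side3.npz")["d"]
crop("side",q,310,245,50,60,10,"pics/pre3.png")
W=world("side",*np.meshgrid(np.arange(640),np.arange(480)),d)
for v in range(256,278): print(v,' '.join("%3d"%int(q[v,u].mean()) for u in range(318,350)),'|',' '.join("%3d"%round(W[v,u,2]*1000) for u in range(318,350)))
E
```

```text
256 158 148 116  90  80  72  52  25   7   9   8   4  16  18  24  27  38  43  46  45  44  44  45  44  48  62  79  92 102 106 107 109 |  -2   2 121 126 124 122 128 133 135 138 140 139 136 136 138 139 143 143 144 143 138 139 136 136 133 125 125  24  21  22  24  23
257 158 147 114  86  81  80  72  51  28  10   5   6  13  21  22  24  38  44  45  45  43  44  44  45  54  64  83  97 108 112 116 121 |  -2  -3 123 127 123 122 124 128 131 133 139 137 133 133 134 134 138 139 142 139 138 138 138 135 134 124 126  26  22  22  23  23
258 159 153 128  95  83  83  80  72  53  29  13  11  24  27  26  27  38  45  46  45  42  43  46  46  56  70  86 107 124 133 141 148 |  -5   3  -1 125 124 124 124 126 131 132 135 135 129 128 133 133 134 137 137 858 134 133 132 134 131 126 124  22  22  32  37  39
259 159 158 145 108  85  83  84  80  73  54  33  31  44  48  41  34  39  44  44  44  44  49  51  54  67  81  95 123 145 155 161 163 |  -1   0  -1 125 124 125 124 124 125 127 132 130 129 126 130 130 129 134 132 131 131 131 131 129 127 124 125  33  35  34  35  38
260 161 160 151 123  92  82  83  82  81  72  59  58 
[... 3963 characters left out ...]
81  80  80  79  80  83  83  83  80  75  74  77 |  67  70  67  67  67  69  65  67  67  63  55  56  58  58  58  56  57  61  61  61  56  69  68  67  69  70  67  69  68  29  30  34
276 151 158 157 157 153 142 110  82  75  80  82  77  76  80  85  86  85  82  81  83  81  79  78  79  79  82  83  81  79  75  70  69 |  70  66  68  69  71  69  72  67  67  51  50  52  53  56  53  60  58  56  58  55  57  70  69  69  65  69  68  70  65  68  28  32
277 142 156 157 157 151 133  98  81  77  81  83  77  75  80  85  87  85  83  81  81  81  80  78  80  79  81  82  82  80  76  68  68 |  67  68  70  66  69  65  69  69  71 858  45  50  51  53  54  51  51  52  55  52  54  64  69  69  68  70  68  71  67  70  29  27
```

View pics/pre3.png

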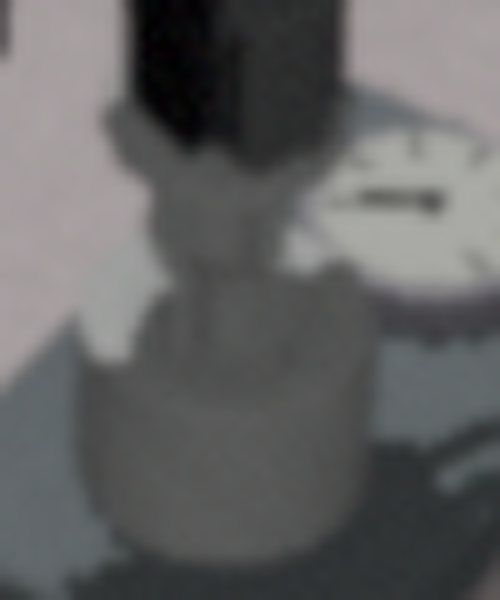

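Only the side camera sees the stem, because the arm blocks the top view. I'll fit a probe model to its silhouette there to check the lateral offset in the hand before inserting.

```bash
cat > fit.py <<'E'
from h import *
from scipy.ndimage import binary_fill_holes
def probe_pts(yaw):
    P=[]
    th=np.linspace(0,2*np.pi,180,endpoint=False)
    def disc(r,z): 
        for rr in np.linspace(0,r,40): P.append(np.c_[rr*np.cos(th),rr*np.sin(th),np.full(180,z)])
    for z in np.linspace(-.026,-.020,8): disc(.026,z)
    for z in np.linspace(-.052,-.026,30):
        disc(.0115,z)
        a,b=np.meshgrid(np.linspace(0,.0185,50),np.linspace(-.00325,.00325,16)); a=a.ravel();b=b.ravel()
        for k in range(4):
            c,s=np.cos(yaw+k*np.pi/2),np.sin(yaw+k*np.pi/2); P.append(np.c_[c*a-s*b,s*a+c*b,np.full(a.size,z)])
    for z in np.linspace(-.062,-.052,12): disc(.0075+.004*(z+.062)/.010,z)
    return np.concatenate(P)
def mask(n,P,u0,v0,w,h,ss=4):
    c,R,t=cal(n);q=P@R.T+t
    u=q[:,0]/q[:,2]*c["fx"]+c["cx"];v=q[:,1]/q[:,2]*c["fy"]+c["cy"]
    m=np.zeros((h*ss,w*ss),bool);i=np.floor((v-v0+.5)*ss).astype(int);j=np.floor((u-u0+.5)*ss).astype(int)
    ok=(i>=0)&(j>=0)&(i<h*ss)&(j<w*ss);m[i[ok],j[ok]]=1
    return m.reshape(h,ss,w,ss).mean((1,3))
E
python3 - <<'E'
from fit import *
f=np.load("side3.npz");q,d=f["p"].mean(2),f["d"]
u0,v0,w,h=312,252,45,25
W=world("side",*np.meshgrid(np.arange(640),np.arange(480)),d)
z=W[v0:v0+h,u0:u0+w,2];g=q[v0:v0+h,u0:u0+w]
obs=(z>.078)&(z<.2)
pts=probe_pts(np.radians(-13))
rows=np.arange(v0,v0+h)[:,None]*np.ones((1,w)); cols=np.ones((h,1))*np.arange(u0,u0+w)
valid=((rows>=256)&(rows<=271))&~((rows<=262)&(cols>=325)&(cols<=341))
for gz in (.1435,.1455,.1475):
    R=[]
    for x in np.arange(.515,.5245,.0005):
        for y in np.arange(-.128,-.1165,.0005):
            m=mask("side",pts+[x,y,gz],u0,v0,w,h)
            R.append((np.abs(m-obs)[valid].sum(),x,y))
    R=np.array(R);o=np.argsort(R[:,0])[:12];print(gz,R[o[0]],"mean best",R[o].mean(0), "horiz(mm) vs outlet",np.round(((R[o[:6],1]-.5185)*.694-(R[o[:6],2]+.123)*.72)*1000,2))
m=mask("side",pts+[.5197,-.1225,.1455],u0,v0,w,h)
for r in range(4,21): print(v0+r,''.join('#' if a and b>.5 else 'o' if a else 'm' if b>.5 else '.' for a,b in zip(obs[r],m[r])))
# outlet collar fit, same camera, initial picture
f=np.load("side0.npz");d=f["d"];u0,v0,w,h=305,255,60,50
Z=world("side",*np.meshgrid(np.arange(640),np.arange(480)),d)[v0:v0+h,u0:u0+w,2]
E
```

```text
0.1435 [14.125  0.521 -0.119] mean best [15.265625    0.52116667 -0.118875  ] horiz(mm) vs outlet [-1.15 -0.8  -1.16 -1.51 -1.49 -1.13]
0.1455 [14.0625  0.5195 -0.12  ] mean best [15.421875    0.51941667 -0.120375  ] horiz(mm) vs outlet [-1.47 -1.45 -1.11 -1.12 -1.48 -1.09]
0.1475 [14.5     0.5175 -0.122 ] mean best [15.79166667  0.51766667 -0.121875  ] horiz(mm) vs outlet [-1.41 -1.43 -1.07 -1.76 -1.77 -1.4 ]
256 ........o########################m...........
257 ........o########################m...........
258 .........################m#######m...........
259 .........########################m...........
260 .........o#######################m...........
261 ..........o#####################m............
262 ...........####################m.............
263 ............o#################m..............
264 .............################m...............
265 .............##############mm................
266 .............##############m.................
267 .............##############m.................
268 .............##############m.................
269 .............##############m.................
270 ..............#############m.................
271 .................o########mm.................
272 ..................#####m.m...................
```

In the side camera the probe sits about 1.3 mm to the image-left of the outlet axis, which is consistent with the block being slightly off-centre along the jaws. I'll correct by about (-0.3, -1.9) mm and lower the nose into the bore, watching the force.

```bash
python3 -m handwheel '[{"hand":-1,"dx":-0.03,"dy":-0.19,"dz":0,"wx":0,"wy":0,"wz":0},{"hand":-1,"dx":0,"dy":0,"dz":0,"wx":0,"wy":0,"wz":0},{"hand":-1,"dx":0,"dy":0,"dz":-0.5,"wx":0,"wy":0,"wz":0},{"hand":-1,"dx":0,"dy":0,"dz":-0.5,"wx":0,"wy":0,"wz":0},{"hand":-1,"dx":0,"dy":0,"dz":-0.5,"wx":0,"wy":0,"wz":0},{"hand":-1,"dx":0,"dy":0,"dz":-0.3,"wx":0,"wy":0,"wz":0},{"hand":-1,"dx":0,"dy":0,"dz":0,"wx":0,"wy":0,"wz":0},{"hand":-1,"dx":0,"dy":0,"dz":0,"wx":0,"wy":0,"wz":0}]'
python3 - <<'E'
from fit import *
s=bot.read_state();print(s["position"],s["force"],s["moment"])
p,d=vision.capture("side");np.savez("side4.npz",p=p,d=d)
crop("side",np.clip(p*1.5,0,255).astype(np.uint8),310,245,50,60,10,"pics/low.png")
u0,v0,w,h=312,255,45,25
z=world("side",*np.meshgrid(np.arange(640),np.arange(480)),d)[v0:v0+h,u0:u0+w,2]
gz=s["position"][2]+.0164
obs=(z>.076)&(z<.2)
m=mask("side",probe_pts(np.radians(-13))+[s["position"][0],s["position"][1],gz],u0,v0,w,h)
for r in range(2,24): print(v0+r,''.join('#' if a and b>.5 else 'o' if a else 'm' if b>.5 else '.' for a,b in zip(obs[r],m[r])))
E
```

```text
time_s: 10.0
position: [0.519, -0.1242, 0.1104]
tcp_rot: [[0.226, 0.974, -0.0], [0.974, -0.226, 0.0], [0.0, -0.0, -1.0]]
force: [0.2, -0.1, -2.2]
opening: 0.248
[ 0.51896941 -0.12419048  0.11036007] [ 0.20705235 -0.13439214 -2.19062083] [-0.09207907  0.0490005   0.00497691]
257 ...........oo##################oo............
258 ...........#####################o............
259 ..........#######################............
260 .........o#######################m...........
261 .........o#######################m...........
262 .........########################m...........
263 .........########################m...........
264 .........########################m...........
265 .........########################m...........
266 .........#################m######m...........
267 .........o################m######m...........
268 ..........######################mm...........
269 ...........#####################m............
270 ............###################m.............
271 .............################m...............
272 .............##############mm................
273 .............##############m.................
274 .............#############mm.................
275 .............##############m.................
276 .............###mm#########m.................
277 ..............mmmmmm#######m.................
278 ...............m..mmmmmm#mmm.................
```

View pics/low.png

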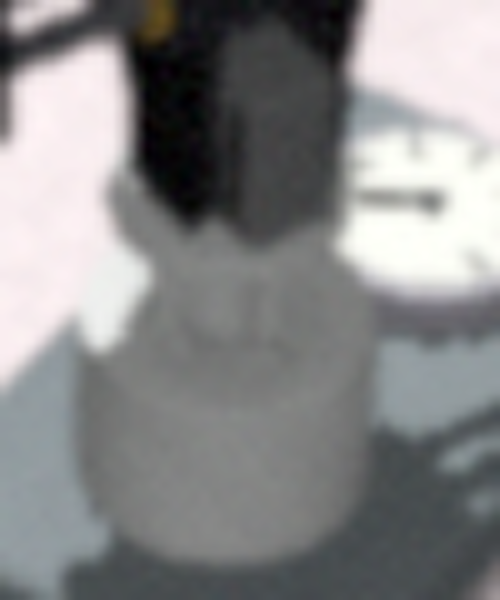

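The nose is about 5 mm inside the bore with no contact force. There is a residual of about 0.6 mm, so I'll nudge y by -0.7 mm and lower gently to where the splines enter.

```bash
python3 -m handwheel '[{"hand":-1,"dx":0,"dy":-0.07,"dz":0,"wx":0,"wy":0,"wz":0},{"hand":-1,"dx":0,"dy":0,"dz":-0.2,"wx":0,"wy":0,"wz":0},{"hand":-1,"dx":0,"dy":0,"dz":-0.2,"wx":0,"wy":0,"wz":0},{"hand":-1,"dx":0,"dy":0,"dz":0,"wx":0,"wy":0,"wz":0}]'
python3 -m handwheel '[{"hand":-1,"dx":0,"dy":0,"dz":-0.2,"wx":0,"wy":0,"wz":0},{"hand":-1,"dx":0,"dy":0,"dz":-0.2,"wx":0,"wy":0,"wz":0},{"hand":-1,"dx":0,"dy":0,"dz":0,"wx":0,"wy":0,"wz":0},{"hand":-1,"dx":0,"dy":0,"dz":0,"wx":0,"wy":0,"wz":0}]'
```

```text
time_s: 10.45
position: [0.5187, -0.1248, 0.1062]
tcp_rot: [[0.226, 0.974, -0.001], [0.974, -0.226, 0.0], [0.0, -0.001, -1.0]]
force: [0.1, 0.3, -2.0]
opening: 0.25
time_s: 10.85
position: [0.519, -0.1249, 0.1025]
tcp_rot: [[0.226, 0.974, -0.0], [0.974, -0.226, 0.0], [0.0, -0.0, -1.0]]
force: [-0.1, -1.1, -1.0]
opening: 0.246
```

No jam yet, and the splines appear to be about 3 mm into the slots. Continuing down.

```bash
python3 -m handwheel '[{"hand":-1,"dx":0,"dy":0,"dz":-0.25,"wx":0,"wy":0,"wz":0},{"hand":-1,"dx":0,"dy":0,"dz":-0.25,"wx":0,"wy":0,"wz":0},{"hand":-1,"dx":0,"dy":0,"dz":0,"wx":0,"wy":0,"wz":0},{"hand":-1,"dx":0,"dy":0,"dz":0,"wx":0,"wy":0,"wz":0}]'
python3 -m handwheel '[{"hand":-1,"dx":0,"dy":0,"dz":-0.25,"wx":0,"wy":0,"wz":0},{"hand":-1,"dx":0,"dy":0,"dz":-0.25,"wx":0,"wy":0,"wz":0},{"hand":-1,"dx":0,"dy":0,"dz":0,"wx":0,"wy":0,"wz":0},{"hand":-1,"dx":0,"dy":0,"dz":0,"wx":0,"wy":0,"wz":0}]'
```

```text
time_s: 11.25
position: [0.5189, -0.1249, 0.0974]
tcp_rot: [[0.226, 0.974, -0.0], [0.974, -0.226, 0.0], [0.0, -0.0, -1.0]]
force: [-0.6, -0.1, -1.5]
opening: 0.253
time_s: 11.65
position: [0.5189, -0.1249, 0.0924]
tcp_rot: [[0.226, 0.974, -0.0], [0.974, -0.226, 0.0], [0.0, -0.0, -1.0]]
force: [0.4, 0.2, -2.1]
opening: 0.25
```

```bash
python3 -m handwheel '[{"hand":-1,"dx":0,"dy":0,"dz":-0.2,"wx":0,"wy":0,"wz":0},{"hand":-1,"dx":0,"dy":0,"dz":-0.2,"wx":0,"wy":0,"wz":0},{"hand":-1,"dx":0,"dy":0,"dz":-0.2,"wx":0,"wy":0,"wz":0},{"hand":-1,"dx":0,"dy":0,"dz":-0.2,"wx":0,"wy":0,"wz":0},{"hand":-1,"dx":0,"dy":0,"dz":-0.2,"wx":0,"wy":0,"wz":0},{"hand":-1,"dx":0,"dy":0,"dz":0,"wx":0,"wy":0,"wz":0},{"hand":-1,"dx":0,"dy":0,"dz":0,"wx":0,"wy":0,"wz":0},{"hand":-1,"dx":0,"dy":0,"dz":0,"wx":0,"wy":0,"wz":0}]'
```

```text
time_s: 12.45
position: [0.5192, -0.125, 0.0833]
tcp_rot: [[0.226, 0.974, 0.001], [0.974, -0.226, -0.0], [-0.0, 0.001, -1.0]]
force: [-1.3, 0.7, 4.6]
opening: 0.252
```

The spring force is about 6.7 N, so the valve is about 6 mm open, which is consistent. Pressing the rest of the way.

```bash
python3 -m handwheel '[{"hand":-1,"dx":0,"dy":0,"dz":-0.15,"wx":0,"wy":0,"wz":0},{"hand":-1,"dx":0,"dy":0,"dz":-0.15,"wx":0,"wy":0,"wz":0},{"hand":-1,"dx":0,"dy":0,"dz":0,"wx":0,"wy":0,"wz":0},{"hand":-1,"dx":0,"dy":0,"dz":0,"wx":0,"wy":0,"wz":0}]'
python3 -m handwheel '[{"hand":-1,"dx":0,"dy":0,"dz":-0.1,"wx":0,"wy":0,"wz":0},{"hand":-1,"dx":0,"dy":0,"dz":0,"wx":0,"wy":0,"wz":0},{"hand":-1,"dx":0,"dy":0,"dz":0,"wx":0,"wy":0,"wz":0}]'
python3 -m handwheel '[{"hand":-1,"dx":0,"dy":0,"dz":-0.1,"wx":0,"wy":0,"wz":0},{"hand":-1,"dx":0,"dy":0,"dz":0,"wx":0,"wy":0,"wz":0},{"hand":-1,"dx":0,"dy":0,"dz":0,"wx":0,"wy":0,"wz":0}]'
```

```text
time_s: 12.85
position: [0.5192, -0.125, 0.0804]
tcp_rot: [[0.226, 0.974, 0.001], [0.974, -0.226, -0.0], [-0.0, 0.001, -1.0]]
force: [-2.7, 0.5, 6.5]
opening: 0.252
time_s: 13.15
position: [0.5192, -0.125, 0.0795]
tcp_rot: [[0.226, 0.974, 0.001], [0.974, -0.226, -0.0], [-0.0, 0.001, -1.0]]
force: [-1.5, 1.1, 7.4]
opening: 0.251
time_s: 13.45
position: [0.5192, -0.125, 0.0795]
tcp_rot: [[0.226, 0.974, 0.001], [0.974, -0.226, -0.001], [-0.0, 0.001, -1.0]]
force: [-2.9, 0.9, 14.8]
opening: 0.253
```

The probe is seated: z stopped at 0.0795 (0.0796 predicted) and the force stepped up to 14.8 N. I'll check this by picture.

```bash
python3 - <<'E'
from fit import *
p,d=vision.capture("side")
a=cv2.resize(p[225:315,290:390],None,fx=7,fy=6,interpolation=cv2.INTER_CUBIC);cv2.imwrite("pics/home.png",np.clip(a*1.5,0,255).astype(np.uint8)[:,:,::-1])
cv2.imwrite("pics/home_full.png",p[:,:,::-1])
s=bot.read_state();print(s["time_s"],s["position"],s["force"],s["opening"])
E
```

```text
13.5 [ 0.51920205 -0.1250125   0.07946964] [-2.75134347  0.89341715 14.24259697] 0.24841700079640355
```

View pics/home.png

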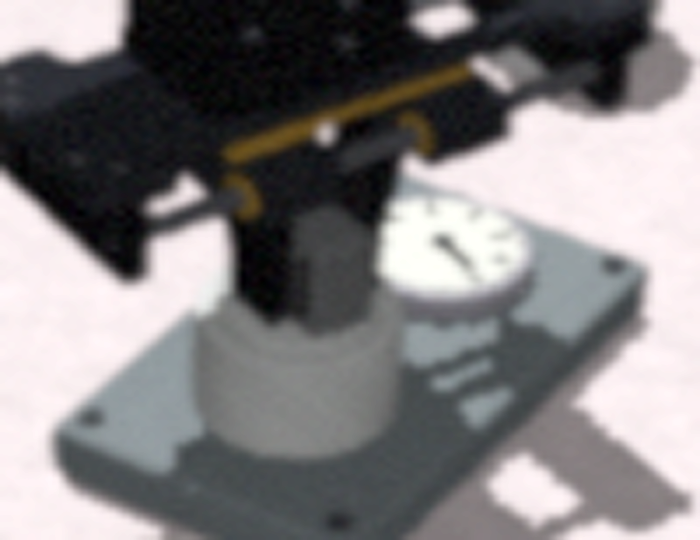

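View pics/home_full.png

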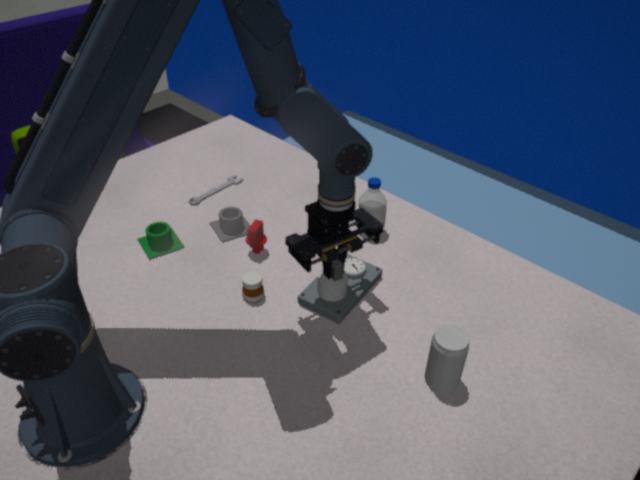

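The flange lies on the collar rim in the crop at about (300,320), and the gauge needle has swung right round to point at (475,275). The bystanders and the red look-alike are where they were. I'll hand in now, still pressing.

```bash
python3 -c "
from rig import hand_in
print(hand_in())"
```

```text
the job is handed in; nothing more can be done
None
```

The probe is fully home in the oxygen outlet, and I handed the job in with the arm still gripping it and pressing it down. I took the grey probe out of its cup, turned it about -15° to line up with the outlet's slots, and lowered it in. The clock stood at 13.5 s of the 48 s allowed.

- **Seating:** the descent stopped at TCP z = 0.0795 m, where 0.0796 m was predicted for fully home. The wrist force then rose to about 14–15 N, more than the spring alone gives. The highest reading along the way was 14.8 N, well under the limits.
- **Valve:** the last picture shows the flange on the outlet's rim and the gauge needle swung round.
- **Grip:** the gripper opening held at about 22 mm, the block's thickness.
- **Other objects:** the bottle, can, jar, spanner and red look-alike show no visible change in the last side picture.

**What went wrong or disagreed:**
- My first move command was refused because it lacked some of the row fields, so nothing moved.
- The side camera put the probe 1–2 mm off where the arm's own reading did. I shifted it about 2.5 mm in y before inserting, and it went in without jamming. A small sideways force of about 3 N remained at the end.
- The top camera could not check the final fit because the arm blocked its view.

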